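Stand the toppled knights in the drying case and hook its lid shut

TASK

Stand every toppled chess knight on the bench upright on the floor of the open drying case, then close the case with its loose lid: holding the lid tilted, hook its steel lip under the brass ledge on the case's near wall, then swing it down until it lies flat and fully home on the rim, and let go. Leave the black queen, the red tin of dowels, the brass punch, the oil bottle and the mallet where they are.

Things in the scene. Friction and masses are not known exactly. Their poses are not given: they have to be found in the camera images.
- case: Open dark wooden drying case with green floor, fixed to the bench on the left or the right; outside 166 (x) x 216 (y) mm. Origin: centre of its underside, z up, -x its near wall (towards the robot; yaw within 0.25 rad). Floor at z 6 mm, free space inside x -67 to 67, y -98 to 98 mm, no dividers. Rim at z 70 mm all round, walls 16 mm (near, far) and 10 mm (sides).
- ledge (a point): Middle of the lower inner edge of the brass ledge over the near wall (x -61, y 0, z 82 mm in the case's frame). Ledge 6 mm thick (top z 88), full width. Below it, above the rim, is the slot for the lid's lip: 12 mm high, back stop at x -77 mm (16 mm deep), ends open.
- upstand (a point): Middle of the top inner edge of the far wall's upstand (x 77, y 0, z 80 mm in the case's frame): a 6 mm strip 10 mm above the rim, full width. The lid must drop inside it; the side rims are plain.
- lid: Loose plywood lid, about 280 g, lying flat on the bench, handle up, yaw within 0.3 rad. Origin: centre of its underside below the handle, z up, -x towards the lip. Panel x -56 to 74, y -103 to 103, 8 mm thick. Seated it lies flat on the rim (origin z 70 mm in the case's frame), lip under the ledge, with 6 mm of play along x. The lip goes fully in at tilts up to about 17 degrees.
- lip (a point): Middle of the lower outer edge of the lid's steel lip (x -74, y 0, z 0 mm in the lid's frame); the lip runs from x -74 to -56, 5 mm thick, level with the lid's underside, full width
- handle (a point): grip point of the lid's red handle, 30 mm above the lid's underside: an upright bar 14 mm thick (x), 70 mm long (y), from 8 to 38 mm above the underside
- knight1: Maple chess knight, 62 mm tall, about 100 g; may be absent. Origin: centre of the foot's underside; z runs foot to head, x to the muzzle. Square foot 36 mm, 12 mm high; neck and head above are 22 mm wide (y), flat-sided; neck x -14 to 12 mm, muzzle to x 18 mm at z 44 to 59. Starts toppled on its face, z axis level 18 mm above the bench, head pointing away from the robot within 55 degrees.
- knight2: Maple chess knight, same shape and frame as knight1, same kind of start; may be absent. The foot is weighted (centre of mass about 14 mm up): let go leaning up to about 35 degrees on an edge of its foot, a knight rocks upright by itself.
- knight3: Walnut chess knight, same shape, weight and frame as knight1, same kind of start; may be absent
- queen: Glossy black ebony queen, 93 mm tall, 36 mm across, standing on the bench beyond the knights; leave alone. Origin: centre of its foot.
- tin: Red enamel tin of wooden dowels, 72 mm across, 90 mm tall with the dowels; leave alone. Origin: centre of its underside.
- punch: Brass punch, 120 mm long, 16 mm thick, lying; leave alone. Origin near its middle, on the bench.
- oil: Amber oil bottle, 52 mm across, 120 mm tall; leave alone. Origin: centre of its underside.
- mallet: Small wooden-handled hammer (the mallet), about 200 mm long, lying along y near the right-hand back of the bench; leave alone. Origin near its middle.
Mind the look-alikes: they are no part of the job. Leave any purple look-alike of the knight3 alone.

How it is judged:
By the outcome, as a careful person would: the job done as asked, in the order asked, and still so for the second after the job is handed in, with the robot touching nothing.
Of knight1, knight2, knight3 only 2 to 3 are there at a start; the rules pass over those that are not, and their reading is None.
At some moment in a run one of knight1, knight2, knight3, lid may be knocked a few centimetres aside while the robot is not near it.
It also fails if it takes over 210 s, if anything falls off the work surface, if the arm or the gripper's body presses on something with over 40 N, if the wrist force passes 120 N, or if a joint passes its speed limit or range.

ROBOT

A 6-joint arm with a two-finger parallel gripper is mounted at the origin on the work surface. World frame = base frame: x ahead of the robot, y to its left, z up, the work surface at z = 0. Lengths are in m, angles in rad, forces in N, time in s.
With the tool pointing down it reaches from about 0.275 to 0.75 m from the base axis. Payload 10.2 kg.
Tool frame: the origin (TCP) lies midway between the tips of the shut fingers; the grasp point (between the pads) lies 19 mm behind it (env.hold_point_z is the distance from the TCP to the grasp point, in m); x points along the fingers, z is the direction in which the jaws open and shut, and the axes are right-handed (so a half turn about x gives the same grasp; the last joint's range is limited). The gripper opens to 85 mm and grips with 20 to 120 N. Pads are 22 mm wide; open, the fingers measure 114 mm over their backs; the gripper's body (76 mm by 85 mm) begins 54 mm behind the grasp point. The pads swing forward as they close: fully open they stand 13 mm farther back than shut.
Start: joints at [1.118, 0.313, 1.498, -0, 1.331, -0.223], TCP at [0.12, 0.511, 0.231] pointing down, gripper open.
Joint ranges: [-2.94, 2.94], [-0.97, 2.17], [0.19, 2.56], [-1.23, 4.37], [0.02, 3.11], [-2.88, 2.88]. Speed limits (rad/s): [2.39, 2.39, 3.01, 3.14, 3.14, 3.14].

INTERFACE

Orientations are given as a unit quaternion [x, y, z, w].
In Python, from bench import env, kinematics, monitor, eyes, job gives the robot as it stands. The module is installed in compiled form; this text tells all that it offers. Calls block until the motion is done:
- env.reach(position, orientation): joint-space move of the TCP to a pose.
- env.movel(position, velocity=0.15, frame=None, guard=None): straight line of the TCP; frame=None keeps the orientation; velocity is the mean speed in m/s. With guard (N) it stops when the force on the tool has changed by that much, and returns True; else False.
- env.set_joints(angles): joint-space move.
- env.release() and env.close_gripper(effort=None): open the fingers fully, or close them until they stop; effort is the grip in N (None keeps the last).
- env.hold(seconds).
- kinematics.ik(position, orientation): joint angles nearest the present ones, or None.
- monitor.sense(): the state.
- eyes.grab_frame(name): name is "side" or "top" or "wrist"; returns a dict with "frame" (480x640x3 uint8, red, green, blue), "mtx" (3x3 intrinsics, pixels), "view" (4x4, takes a point from world to camera coordinates). Camera axes: x right, y down, z forward; pixel columns grow to the right and rows downward; lengths in m; the calibration is good to about 2 mm. A picture is of the moment at which its call begins. There is no depth.
A pose or a line that the arm cannot do raises env.MotionError and nothing moves.
- job.hand_in(): hands the job in, once; it reports no verdict.
The state is a dict: "clock": time; "joints": joint angles; "qvel": joint speeds; "joint_efforts": joint torques, N m; "position": TCP position; "ee_rot": TCP orientation; "contact_force": force on the tool from outside, world axes, zero at the start; "ft_torque": the same for the moment, N m; "finger_gap": opening from 0.0 (shut) to 1.0 (fully open).
Only numpy, scipy, OpenCV 4.12 (cv2) and the standard library are available. Lean on these libraries where they do the work, as an engineer would, in place of code of your own. Each camera call takes 0.05 s, during which the arm holds its last target. There are 200 camera calls.

## Working session

There is one attempt and no reset: what is moved stays moved. The work goes in short steps, each a Python script; the robot and the scene stay as the last script left them, time stands still between calls to the robot, and variables do not carry over. Pictures are saved under pics/ and viewed, about 12 in all and at most 16, crops included, and the job is handed in when it is done.

```bash
mkdir -p pics; python3 - <<'E'
from bench import env, kinematics, monitor, eyes, job
import cv2,numpy as np
s=monitor.sense();print(s)
for n in("top","side"):
    f=eyes.grab_frame(n);cv2.imwrite(f"pics/{n}0.png",f["frame"][:,:,::-1]);print(n,f["mtx"].tolist(),np.round(f["view"],4).tolist())
print(env.hold_point_z)
E
```

```text
{'clock': 0.0, 'joints': array([ 1.11761354e+00,  3.13423551e-01,  1.49844196e+00,  3.36573675e-05,
        1.33099312e+00, -2.23417297e-01]), 'qvel': array([-1.46625901e-03, -3.21487403e-05, -2.28620120e-04, -9.19816853e-04,
       -1.10240601e-03,  2.31791464e-04]), 'joint_efforts': array([-5.62689274e-04, -4.12275267e+01, -2.59746695e+01, -2.07958469e-04,
        4.12357069e-03,  6.78606398e-07]), 'position': array([0.11946572, 0.51096398, 0.23074677]), 'ee_rot': array([-0.4395698 ,  0.55442946,  0.43920361,  0.55361228]), 'contact_force': array([-1.39331284, -0.21830317,  0.3602039 ]), 'ft_torque': array([ 0.01079368,  0.03575717, -0.03218567]), 'finger_gap': 1.0016399397957305}
top [[450.77182332279074, 0.0, 317.8460753715713], [0.0, 450.77182332279074, 243.2142639171489], [0.0, 0.0, 1.0]] [[-0.0165, -0.9998, 0.0053, -0.0029], [-0.9931, 0.0158, -0.116, 0.5845], [0.1159, -0.0072, -0.9932, 0.859], [0.0, 0.0, 0.0, 1.0]]
side [[596.8006992696189, 0.0, 310.79177872218014], [0.0, 596.8006992696189, 241.81757603077105], [0.0, 0.0, 1.0]] [[0.8406, -0.5414, -0.0144, -0.482], [-0.4062, -0.6127, -0.6779, 0.2968], [0.3582, 0.5758, -0.735, 1.3334], [0.0, 0.0, 0.0, 1.0]]
0.0187
```

View pics/top0.png

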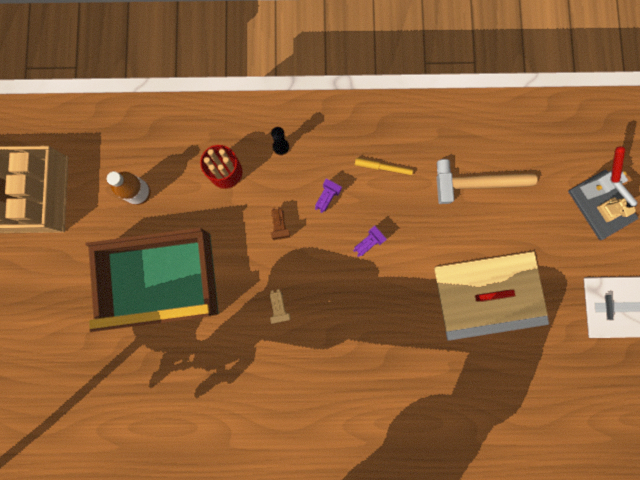

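View pics/side0.png

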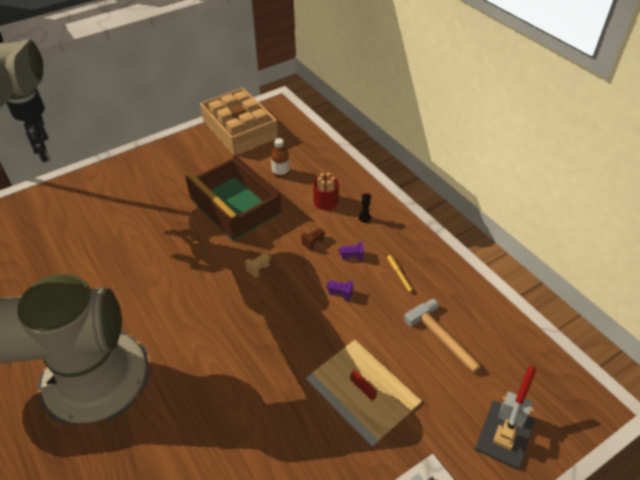

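Candidates in the top view: a maple knight at (279,306), a walnut knight at (280,222), and two purple look-alikes at (329,195) and (370,241), which I'll leave. I see no third knight. The case is at (150,280), the lid at (492,297).

```bash
cat > h.py <<'E'
from bench import env, kinematics, monitor, eyes, job
import cv2,numpy as np
from scipy.spatial.transform import Rotation as R
def ray(f,uv,z):
    "pixel -> world point on plane z"
    V=np.array(f["view"]);Rm,t=V[:3,:3],V[:3,3];c=-Rm.T@t
    d=Rm.T@np.linalg.solve(f["mtx"],[uv[0],uv[1],1]);return c+d*(z-c[2])/d[2]
def pix(f,p):
    q=f["view"][:3,:3]@np.array(p)+f["view"][:3,3];q=f["mtx"]@q;return q[:2]/q[2]
def rot(a,jaw):
    "tool: x along fingers a, z along jaw"
    a=np.array(a,float);a/=np.linalg.norm(a);jaw=np.array(jaw,float);jaw-=a*(a@jaw);jaw/=np.linalg.norm(jaw)
    return R.from_matrix(np.c_[a,np.cross(jaw,a),jaw])
def tilt(yaw,t,flip=False):
    "fingers down tilted by t towards heading yaw, jaws across the heading"
    h=np.array([np.cos(yaw),np.sin(yaw),0]);l=np.array([-h[1],h[0],0])*(-1 if flip else 1)
    return rot(np.sin(t)*h-np.cos(t)*np.array([0,0,1]),l)
def tcp(g,r): return np.array(g)+env.hold_point_z*r.apply([1,0,0])
def grab(n,file=None,crop=None,k=1):
    f=eyes.grab_frame(n)
    if file:
        im=f["frame"][:,:,::-1]
        if crop: im=im[crop[1]:crop[3],crop[0]:crop[2]]
        cv2.imwrite("pics/"+file,cv2.resize(im,None,fx=k,fy=k,interpolation=cv2.INTER_CUBIC))
    return f
E
python3 - <<'E'
from h import *
f=grab("top","c1.png",(80,170,340,335),3)
im=f["frame"];hsv=cv2.cvtColor(im,cv2.COLOR_RGB2HSV)
for n,u,v in(("maple",279,306),("walnut",280,222),("wood",300,320),("lidp",470,270),("grey",490,332),("ledge",150,318),("handle",490,296),("shadow",330,290),("woodsh",310,250)):print(n,hsv[v,u],np.round(ray(f,(u,v),0.02),3))
# ik feasibility: grasp tilt a<0, release tilt
J=[]
for p in([.40,.07,.05],[.56,.07,.05]):
  for a in(-40,-30,-20,0):
    for fl in(0,1):
      r=tilt(0,np.radians(a),fl);q=kinematics.ik(tcp(p,r),r.as_quat());print(p,a,fl,None if q is None else np.round(q,2))
for p in([.43,.28,.06],[.48,.36,.06]):
  for a in(20,30,40,50):
    for yw in (0,.7):
      r=tilt(yw,np.radians(a));q=kinematics.ik(tcp(p,r),r.as_quat());print(p,a,yw,None if q is None else np.round(q,2))
E
```

```text
maple [ 18 134 141] [0.462 0.066 0.02 ]
walnut [ 10 177  95] [0.63  0.063 0.02 ]
wood [ 14 172 105] [0.434 0.025 0.02 ]
lidp [ 23 116 246] [ 0.527 -0.316  0.02 ]
grey [ 20   6 130] [ 0.404 -0.349  0.02 ]
ledge [ 19 188 152] [0.443 0.321 0.02 ]
handle [  2 224 181] [ 0.475 -0.353  0.02 ]
shadow [ 12 171  97] [ 0.492 -0.035  0.02 ]
woodsh [ 14 178  99] [0.573 0.003 0.02 ]
[0.4, 0.07, 0.05] -40 0 [-0.08  0.71  1.63 -0.05  1.5  -1.63]
[0.4, 0.07, 0.05] -40 1 [-0.08  0.71  1.63 -0.05  1.5   1.51]
[0.4, 0.07, 0.05] -30 0 [-0.09  0.61  1.73 -0.05  1.32 -1.64]
[0.4, 0.07, 0.05] -30 1 [-0.09  0.61  1.73 -0.05  1.32  1.5 ]
[0.4, 0.07, 0.05] -20 0 [-0.1   0.52  1.84 -0.04  1.13 -1.65]
[0.4, 0.07, 0.05] -20 1 [-0.1   0.52  1.84 -0.04  1.13  1.5 ]
[0.4, 0.07, 0.05] 0 0 [-0.12  0.36  2.06 -0.    0.72 -1.69]
[0.4, 0.07, 0.05] 0 1 [-0.12  0.36  2.06 -0.    0.72  1.45]
[0.56, 0.07, 0.05] -40 0 [-0.07  0.99  1.04 -0.04  1.81 -1.63]
[0.56, 0.07, 0.05] -40 1 [-0.07  0.99  1.04 -0.04  1.81  1.51]
[0.56, 0.07, 0.05] -30 0 [-0.07  0.89  1.18 -0.03  1.6  -1.63]
[0.56, 0.07, 0.05] -30 1 [-0.07  0.89  1.18 -0
[... 410 characters left out ...]
30 0 [ 0.45  0.43  2.03 -0.85  0.29 -0.34]
[0.43, 0.28, 0.06] 30 0.7 None
[0.43, 0.28, 0.06] 40 0 None
[0.43, 0.28, 0.06] 40 0.7 [0.2  0.41 2.2  1.88 0.33 2.42]
[0.43, 0.28, 0.06] 50 0 [0.53 0.51 2.17 4.05 0.51 1.09]
[0.43, 0.28, 0.06] 50 0.7 [0.15 0.46 2.28 2.3  0.56 1.95]
[0.48, 0.36, 0.06] 20 0 [ 0.52  0.59  1.67 -0.31  0.59 -0.82]
[0.48, 0.36, 0.06] 20 0.7 [ 0.41  0.56  1.73  0.2   0.52 -2.02]
[0.48, 0.36, 0.06] 30 0 [ 0.55  0.57  1.77 -0.68  0.43 -0.45]
[0.48, 0.36, 0.06] 30 0.7 [ 0.39  0.53  1.85  0.55  0.3  -2.37]
[0.48, 0.36, 0.06] 40 0 None
[0.48, 0.36, 0.06] 40 0.7 [0.36 0.53 1.96 1.64 0.22 2.81]
[0.48, 0.36, 0.06] 50 0 None
[0.48, 0.36, 0.06] 50 0.7 [0.34 0.56 2.05 2.38 0.41 2.05]
```

View pics/c1.png

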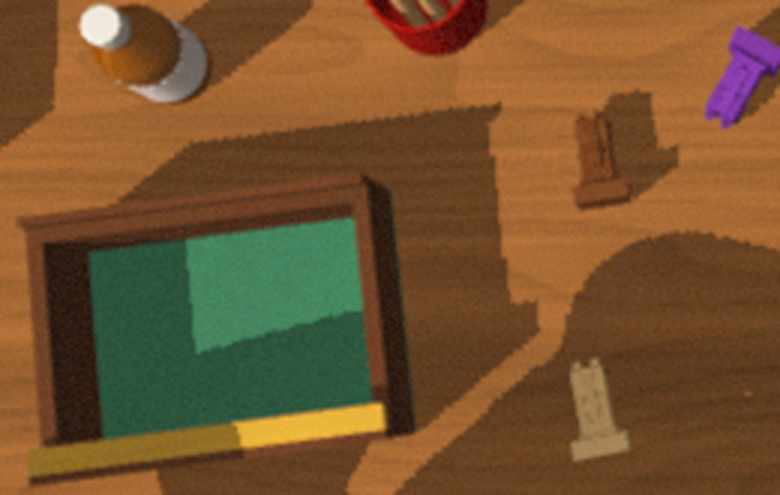

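Top crop: the maple knight's foot is at the bottom and its head points away. The walnut one is the same, and the ledge (yellow) runs along the near wall. Next I'll get close wrist views of the knights and case.

```bash
python3 - <<'E'
from h import *
import pickle
D={}
for n,p in(("case",(.45,.33,.36)),("kn",(.48,.07,.33)),("lid",(.43,-.35,.36))):
    r=tilt(0,0);q=kinematics.ik(p,r.as_quat());
    env.set_joints(q);env.hold(.3);D[n]=f=grab("wrist",f"w_{n}.png")
    print(n,np.round(q,2),np.round(ray(f,(320,240),0),3))
pickle.dump(D,open("D.pkl","wb"));print(monitor.sense()["clock"])
m=np.vstack([np.hstack([cv2.imread("pics/w_kn.png"),cv2.imread("pics/w_case.png")]),np.hstack([cv2.imread("pics/w_lid.png"),np.zeros((480,640,3),np.uint8)])])
cv2.imwrite("pics/m1.png",cv2.resize(m,(800,600),interpolation=cv2.INTER_AREA))
for a in(-55,-50,-45):
  r=tilt(.15,np.radians(a));print(a,kinematics.ik(tcp([.48,.07,.026],r),r.as_quat()))
E
```

```text
case [ 0.42  0.34  1.13 -0.    1.67 -1.15] [0.518 0.329 0.   ]
kn [-0.1   0.17  1.42 -0.    1.55 -1.67] [0.54  0.069 0.   ]
lid [-0.89  0.33  1.14 -0.    1.67 -2.47] [ 0.498 -0.351  0.   ]
5.2667
-55 [-0.02586558  1.01981173  1.19335776 -0.1509176   1.8777236  -1.71828483]
-50 [-0.02921537  0.97162847  1.24619302 -0.14024914  1.78640331 -1.71691508]
-45 [-0.03308633  0.92342381  1.30109093 -0.13007359  1.69301827 -1.71693058]
```

View pics/m1.png

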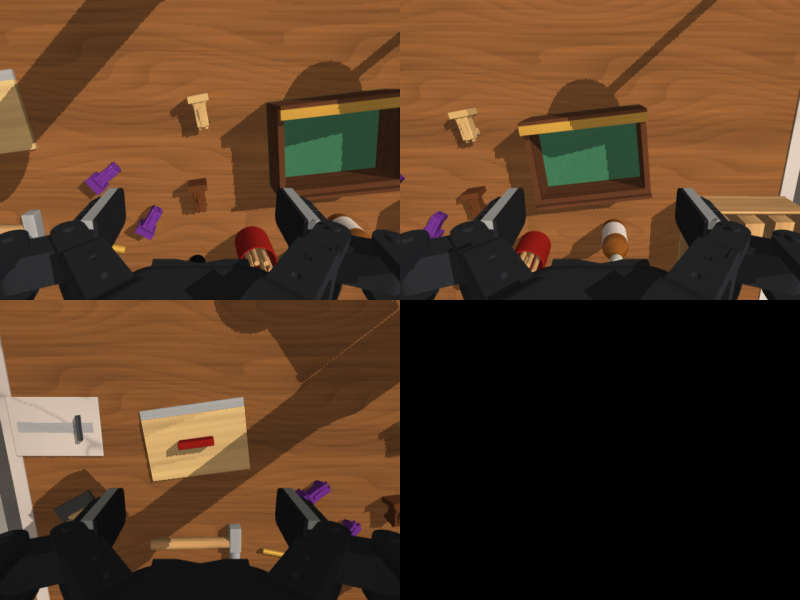

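```bash
cat >> h.py <<'E'
def mask(im,kind):
    h,s,v=[a.astype(int) for a in cv2.split(cv2.cvtColor(im,cv2.COLOR_RGB2HSV))]
    m={"maple":(h>15)&(h<28)&(s<150)&(s>60)&(v>110),
       "ledge":(h>16)&(h<28)&(s>160)&(v>110),
       "green":(h>60)&(h<90)&(s>90),
       "red":((h<5)|(h>174))&(s>200)&(v>80),
       "steel":(s<30)&(v>90),
       "panel":(h>15)&(h<30)&(s<150)&(v>90)}[kind]
    return cv2.morphologyEx((m*255).astype(np.uint8),cv2.MORPH_OPEN,np.ones((3,3)))
def blob(im,kind,win):
    "largest contour of the colour in the window (u0,v0,u1,v1)"
    m=mask(im,kind);w=np.zeros_like(m);w[win[1]:win[3],win[0]:win[2]]=m[win[1]:win[3],win[0]:win[2]]
    c=max(cv2.findContours(w,cv2.RETR_EXTERNAL,cv2.CHAIN_APPROX_NONE)[0],key=cv2.contourArea);return c[:,0]
def rect(f,c,z):
    "min-area rectangle (mm) of contour projected on plane z"
    P=np.array([ray(f,p,z)[:2] for p in c],np.float32)*1000;b=cv2.minAreaRect(P);return b,cv2.boxPoints(b)
def knightpose(f,c,z=.033):
    P=np.array([ray(f,p,z)[:2] for p in c]);(w,hh)=None or (0,0)
    (ce,sz,an),B=rect(f,c,z);e=[B[1]-B[0],B[2]-B[1]];h=max(e,key=np.linalg.norm);h=h/np.linalg.norm(h)
    if h[0]<0:h=-h
    s=P@h;l=P@[-h[1],h[0]];return P,h,np.degrees(np.arctan2(h[1],h[0])),sz,(s.min(),s.max()),(l.min(),l.max())
E
python3 - <<'E'
from h import *
import pickle
D=pickle.load(open("D.pkl","rb"))
out=[]
def show(f,cs,win):
    im=f["frame"][:,:,::-1].copy()
    for c in cs: cv2.drawContours(im,[c.astype(int).reshape(-1,1,2)],-1,(255,0,255),1)
    out.append(cv2.resize(im[win[1]:win[3],win[0]:win[2]],(400,300),interpolation=cv2.INTER_CUBIC))
f=D["kn"];c=blob(f["frame"],"maple",(280,120,370,230));P,h,a,sz,s,l=knightpose(f,c);print("maple",a,sz,s,l,np.ptp(s));show(f,[c],(280,130,370,220))
f=D["case"];c=blob(f["frame"],"ledge",(150,130,460,250));b,B=rect(f,c,.088);print("ledge",b,B.round(1).tolist())
g=blob(f["frame"],"green",(150,130,460,350));bg=rect(f,g,.006);print("green",bg[0],bg[1].round(1).tolist())
print("cam",-f["view"][:3,:3].T@f["view"][:3,3]);show(f,[c,g],(170,150,430,345))
f=D["lid"];c=blob(f["frame"],"red",(250,200,370,250));b,B=rect(f,c,.038);print("handle",b,B.round(1).tolist())
g=blob(f["frame"],"steel",(200,140,400,200));b,B=rect(f,g,.005);print("steel",b,B.round(1).tolist())
p=blob(f["frame"],"panel",(200,140,420,300));b,B=rect(f,p,.008);print("panel",b,B.round(1).tolist());show(f,[c,g,p],(200,130,420,295))
f=D["kn"];show(f,[],(270,260,370,360))
cv2.imwrite("pics/m2.png",np.vstack([np.hstack(out[:2]),np.hstack(out[2:])]))
E
```

```text
maple 11.488897 (61.132110595703125, 35.82170867919922) (np.float64(0.4368559915008611), np.float64(0.49798809537327526)) (np.float64(-0.04158245431520568), np.float64(-0.005760739873165608)) 0.06113210387241419
ledge ((449.5746154785156, 299.82733154296875), (16.637569427490234, 215.70640563964844), 6.59417200088501) [[428.8999938964844, 406.0], [453.70001220703125, 191.6999969482422], [470.20001220703125, 193.60000610351562], [445.5, 407.8999938964844]]
green ((527.7380981445312, 309.1513366699219), (112.19056701660156, 194.96939086914062), 6.617175102233887) [[460.79998779296875, 399.5], [483.29998779296875, 205.89999389648438], [594.7000122070312, 218.8000030517578], [572.2000122070312, 412.5]]
cam [0.3851413  0.32987861 0.50205146]
handle ((474.2497253417969, -359.3224182128906), (17.43183708190918, 67.98588562011719), 7.880259990692139) [[461.0, -326.79998779296875], [470.29998779296875, -394.20001220703125], [487.5, -391.79998779296875], [478.20001220703125, -324.5]]
steel ((412.7897033691406, -367.928955078125), (16.605031967163086, 204.73788452148438), 7.889678955078125) [[390.5, -267.70001220703125], [418.6000061035156, -470.5], [435.1000061035156, -468.20001220703125], [407.0, -265.3999938964844]]
panel ((477.2274475097656, -359.3023681640625), (147.87501525878906, 206.10684204101562), 7.979480743408203) [[389.70001220703125, -267.5], [418.29998779296875, -471.6000061035156], [564.7999877929688, -451.1000061035156], [536.0999755859375, -247.0]]
```

View pics/m2.png

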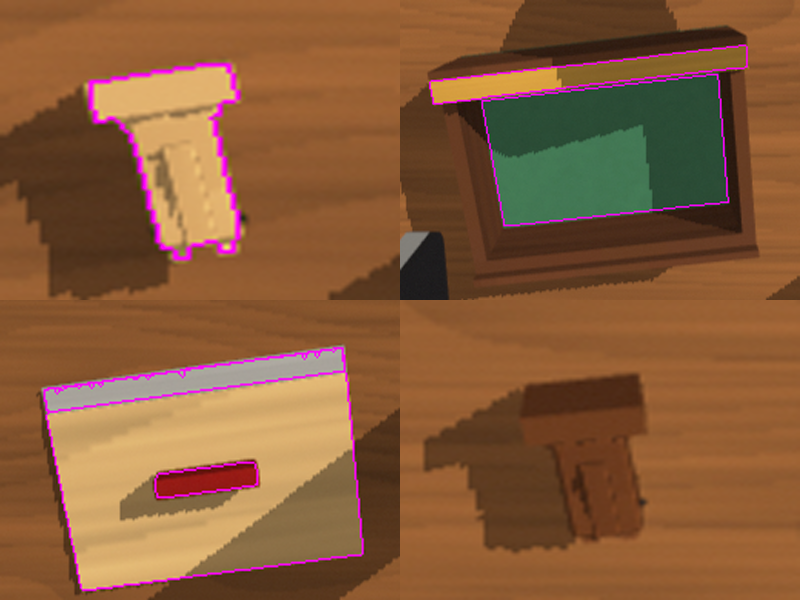

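The maple knight, case (origin ≈ (.5175,.3078), yaw 6.6°) and lid (≈ (.477,-.359), yaw 8°) outlines all fit cleanly. Now I'll pick the maple knight with the fingers tilted back 50° and set it down leaning 20°.

```bash
cat >> h.py <<'E'
CO=np.array([.5175,.3078,0]);CY=np.radians(6.6)
CR=R.from_euler("z",CY)
def case(p): return CO+CR.apply(p)
def go(g,r,**k): return env.movel(tcp(g,r),frame=r.as_quat(),**k)
def pick(g,yaw,a):
    r=tilt(yaw,np.radians(a));g=np.array(g)
    env.reach(tcp(g+[0,0,.12],r),r.as_quat());go(g,r,velocity=.1)
    env.close_gripper(40);s=monitor.sense();print("gap",s["finger_gap"],"F",s["contact_force"].round(1))
    go(g+[0,0,.17],r,velocity=.12);print("gap",monitor.sense()["finger_gap"])
E
python3 - <<'E'
from h import *
r=tilt(CY,np.radians(20))
for p in([.018,.038,.054],[.018,-.038,.054],[.018,.038,.2]):
    print(kinematics.ik(tcp(case(p),r),r.as_quat()))
env.release()
pick([.4741,.0721,.026],np.radians(11.5),-50)
grab("side","s1.png",(150,130,450,330),2.6)
print(monitor.sense()["clock"])
E
```

```text
[ 0.43610585  0.64250322  1.59461201 -0.19787389  0.58092136 -1.1019772 ]
[ 0.29812234  0.58537524  1.70311058 -0.1271406   0.51287161 -1.2877483 ]
[ 0.43610585  0.45209694  1.47102373 -0.13920911  0.89066914 -1.1801506 ]
gap 0.24874191826481437 F [ 0.6 -0.6  1.9]
gap 0.24539468290491925
10.8167
```

View pics/s1.png

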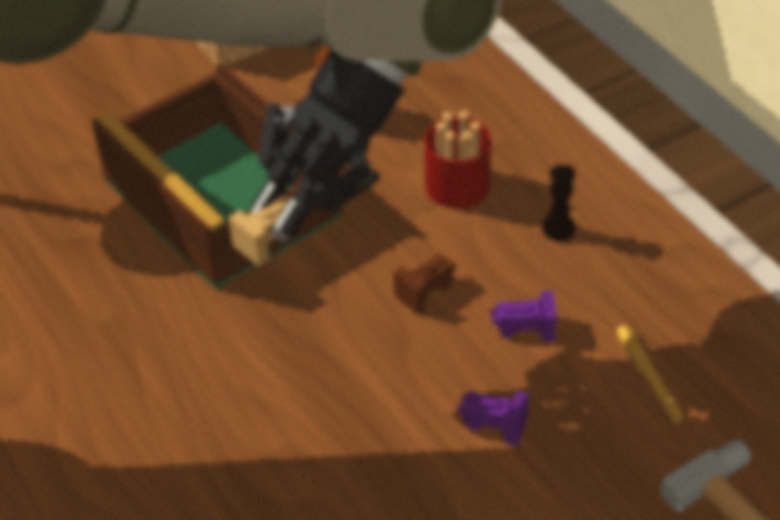

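The maple knight is held by its neck, foot towards the robot. Placing it now.

```bash
cat >> h.py <<'E'
def place(x,y,a=-50,T=20,zx=-.008,zz=.042):
    L=np.radians(90-(T-a));r=tilt(CY,np.radians(T))
    hz=(.018-zx)*np.sin(L)+zz*np.cos(L); hx=.018-(.018-zx)*np.cos(L)+zz*np.sin(L)
    g=np.array([x+hx,y,.006+hz])
    env.reach(tcp(case(g+[0,0,.17]),r),r.as_quat());env.hold(.2)
    go(case(g+[0,0,.008]),r,velocity=.12);env.hold(.2)
    hit=go(case(g-[0,0,.006]),r,velocity=.02,guard=3)
    s=monitor.sense();print("touch",hit,"z err",s["position"][2]-tcp(case(g),r)[2],s["contact_force"].round(1))
    env.release();env.hold(.5);go(case(g+[0,0,.18]),r,velocity=.12)
E
python3 - <<'E'
from h import *
place(.010,.038)
r=tilt(0,0);env.reach((.45,.10,.33),r.as_quat());env.hold(.3)
f=grab("wrist","w2.png");print(monitor.sense()["clock"])
import pickle;pickle.dump(f,open("k2.pkl","wb"))
grab("top","t2.png")
a=cv2.imread("pics/w2.png");b=cv2.imread("pics/t2.png")[200:340,70:300]
cv2.imwrite("pics/m3.png",np.vstack([cv2.resize(a[100:340,200:640],(600,327)),cv2.resize(b,(450,273))[:, :].repeat(1,0) if 0 else cv2.copyMakeBorder(cv2.resize(b,(450,273)),0,0,0,150,0)]))
E
```

```text
touch True z err -0.0006499275186755207 [-1.7 -0.5  4.1]
18.55
```

View pics/m3.png

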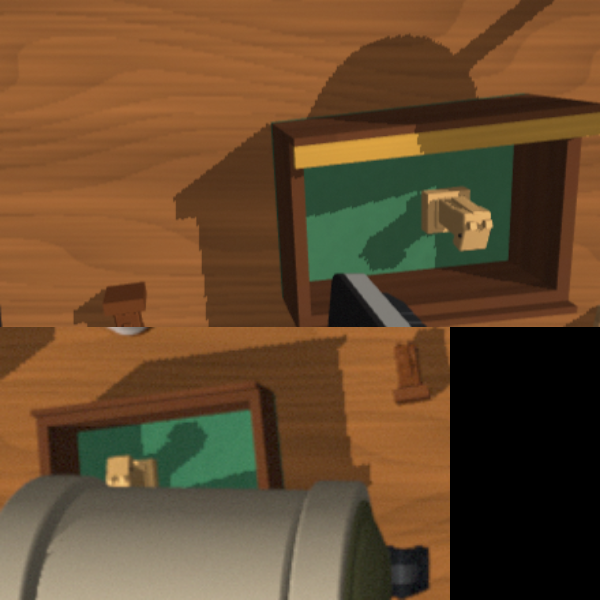

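The maple knight stands upright on the case floor. Next: measure the walnut knight from close by.

```bash
python3 - <<'E'
from h import *
import pickle
r=tilt(0,0);env.reach((.66,.065,.28),r.as_quat());env.hold(.3)
f=grab("wrist");pickle.dump(f,open("k3.pkl","wb"))
u,v=pix(f,(.63,.065,.03)).astype(int);print(u,v)
im=f["frame"];hsv=cv2.cvtColor(im,cv2.COLOR_RGB2HSV)
m=((hsv[:,:,0]<11.5)&(hsv[:,:,1]>120)&(hsv[:,:,2]>30)).astype(np.uint8)*255
m=cv2.morphologyEx(m,cv2.MORPH_OPEN,np.ones((3,3)));m=cv2.morphologyEx(m,cv2.MORPH_CLOSE,np.ones((5,5)))
w=np.zeros_like(m);a=70;w[v-a:v+a,u-a:u+a]=m[v-a:v+a,u-a:u+a]
c=max(cv2.findContours(w,cv2.RETR_EXTERNAL,cv2.CHAIN_APPROX_NONE)[0],key=cv2.contourArea)[:,0]
P,h,an,sz,s,l=knightpose(f,c);print(an,sz,s,l)
o=im[:,:,::-1].copy();cv2.drawContours(o,[c.reshape(-1,1,2)],-1,(255,255,0),1)
k=cv2.resize(o[v-90:v+90,u-90:u+90],(400,400),interpolation=cv2.INTER_CUBIC)
cv2.imwrite("pics/k3.png",np.hstack([k,cv2.resize(cv2.cvtColor(m,cv2.COLOR_GRAY2BGR)[v-90:v+90,u-90:u+90],(400,400))]))
E
```

```text
320 170
0.64229274 (61.64043426513672, 34.179317474365234) (np.float64(0.5988941981896241), np.float64(0.6605346043473879)) (np.float64(0.04021364462467868), np.float64(0.07439296234190988))
```

View pics/k3.png

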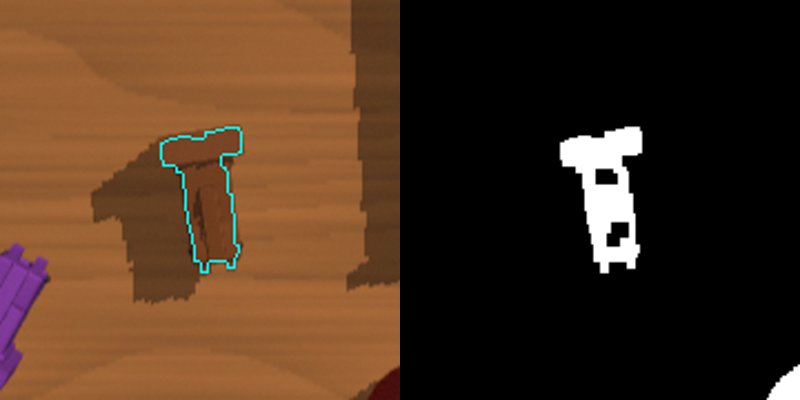

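```bash
python3 - <<'E'
from h import *
import pickle
f=pickle.load(open("k3.pkl","rb"))
a=ray(f,(321.4,146),.034);b=ray(f,(328,199),.034);d=b-a;yw=np.arctan2(d[1],d[0]);h=np.array([np.cos(yw),np.sin(yw),0])
print(a,b,np.degrees(yw))
g=np.r_[(a+h*.032)[:2],.026]   # a is ~ foot block middle (z 6 mm) -> grasp at knight z 38
pick(g,yw,0)
r=tilt(.1,0);t=np.array([.475,.075,.027])
env.reach(tcp(t+[0,0,.12],r),r.as_quat());go(t+[0,0,.006],r,velocity=.1);env.hold(.2)
print(go(t-[0,0,.003],r,velocity=.02,guard=3),monitor.sense()["position"][2]-tcp(t,r)[2])
env.release();env.hold(.2);go(t+[0,0,.15],r,velocity=.15)
v=tilt(0,0);env.reach((.50,.07,.28),v.as_quat());env.hold(.3)
f=grab("wrist");pickle.dump(f,open("k4.pkl","wb"));u,w=pix(f,(.475,.075,.03)).astype(int);print(u,w,monitor.sense()["clock"])
o=f["frame"][w-90:w+90,u-90:u+90,::-1];cv2.imwrite("pics/k4.png",cv2.resize(o,(540,540),interpolation=cv2.INTER_CUBIC))
E
```

```text
[0.60631247 0.06548189 0.034     ] [0.65670173 0.07195273 0.034     ] 7.317709476506034
gap 0.2503686459443578 F [-0.4 -0.9  1.9]
gap 0.2535224768719114
True -0.0008525285630831374
326 177 29.525
```

View pics/k4.png

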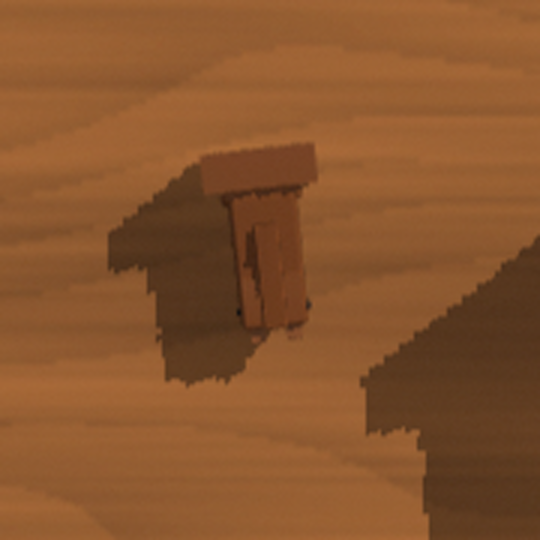

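The walnut knight lies as set down. Its foot edge is at crop (258,151) and its head end at (275,328), so I'll pick it tilted and place it.

```bash
python3 - <<'E'
from h import *
import pickle
f=pickle.load(open("k4.pkl","rb"))
P=lambda x,y:ray(f,(236+x/3,87+y/3),.034)
a,b=P(258,151),P(275,328);d=b-a;yw=np.arctan2(d[1],d[0]);h=d/np.linalg.norm(d);print(a,b,np.degrees(yw),np.linalg.norm(d))
m=(a+b)/2+h*.011 ; m[2]=.026
pick(m,yw,-50)
place(.010,-.038)
v=tilt(0,0);env.reach((.50,.30,.36),v.as_quat());env.hold(.3)
f=grab("wrist","w5.png",(100,90,520,340),1.8);pickle.dump(f,open("k5.pkl","wb"));print(monitor.sense()["clock"])
E
```

```text
[0.43776285 0.07090963 0.034     ] [0.4932064  0.07644586 0.034     ] 5.702285816708148 0.0557192754258904
gap 0.24827587004530915 F [0.1 0.3 2.1]
gap 0.24767415526121464
touch True z err -0.0017461171974148051 [-1.4  0.3  4.7]
41.2
```

View pics/w5.png

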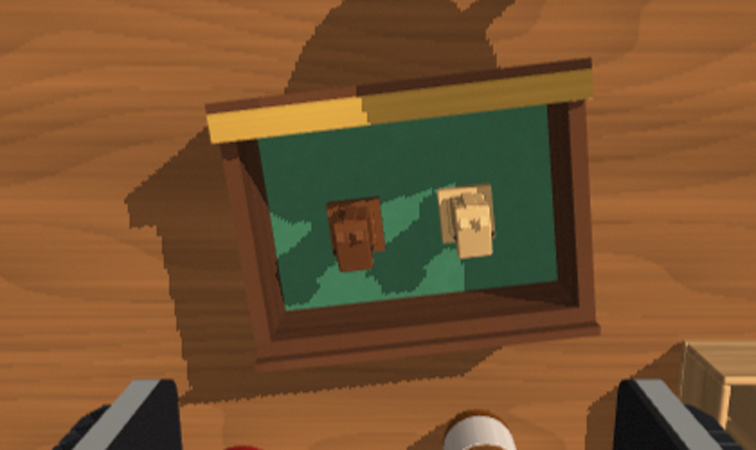

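Both knights stand upright on the floor: walnut at crop (355,235), maple at (467,222). Next I'll re-measure the lid and the ledge and check the arm can reach the lid poses.

```bash
cat >> h.py <<'E'
def lidrot(yaw,t,sg):
    Rl=R.from_euler("z",yaw)*R.from_euler("y",-t)
    return Rl,rot(-Rl.apply([0,0,1]),sg*Rl.apply([1,0,0]))
GZ=.031
def lidpose(lx,lz,t,sg,y=0,dx=0):
    "tool pose that brings the lid's lip edge to case (lx,y,lz) at tilt t"
    Rl,r=lidrot(CY,t,sg);o=case([lx,y,lz])-Rl.apply([-.074,0,0]);g=o+Rl.apply([dx,0,GZ]);return g,r
E
python3 - <<'E'
from h import *
import pickle
f=pickle.load(open("k5.pkl","rb"))
c=blob(f["frame"],"ledge",(150,100,480,200));b,B=rect(f,c,.088);print("ledge",b,B.round(1).tolist())
v=tilt(0,0);env.reach((.43,-.35,.36),v.as_quat());env.hold(.3);f=grab("wrist","w6.png")
W=(100,60,560,330)
c=blob(f["frame"],"red",W);b,B=rect(f,c,.038);print("handle",b,B.round(1).tolist())
p=blob(f["frame"],"panel",W);b,B=rect(f,p,.008);print("panel",b,B.round(1).tolist())
for sg in(1,-1):
  Rl,r=lidrot(np.radians(7.95),0,sg);g=[.477,-.359,GZ];print(sg,kinematics.ik(tcp(g,r),r.as_quat()))
  for a in((-.045,.12,.19),(-.045,.072,.19),(-.075,.072,.19),(-.074,.07,0)):
    g,r=lidpose(*a,sg);print(kinematics.ik(tcp(g,r),r.as_quat()))
E
```

```text
ledge ((449.65313720703125, 299.6402893066406), (16.583974838256836, 215.68417358398438), 6.6085004806518555) [[429.0, 405.79998779296875], [453.79998779296875, 191.60000610351562], [470.29998779296875, 193.5], [445.5, 407.70001220703125]]
handle ((474.1804504394531, -359.5211486816406), (17.61868667602539, 67.97410583496094), 7.832197189331055) [[460.79998779296875, -327.1000061035156], [470.1000061035156, -394.3999938964844], [487.5, -392.0], [478.29998779296875, -324.70001220703125]]
panel ((477.4053039550781, -359.1351623535156), (147.7207794189453, 205.85787963867188), 7.927626132965088) [[390.1000061035156, -267.3999938964844], [418.3999938964844, -471.29998779296875], [564.7999877929688, -450.8999938964844], [536.4000244140625, -247.0]]
1 [-8.41236924e-01  7.13426132e-01  1.48691685e+00 -4.44089210e-16
  9.41249667e-01 -9.79990600e-01]
[ 0.35124712  0.51542745  1.44316735 -0.05255492  0.99877512  0.26042766]
[ 0.35124712  0.57138758  1.490121   -0.05659508  0.89601408  0.26733896]
[ 0.36421133  0.51958823  1.57786099 -0.06141397  0.86080322  0.28477694]
[ 3.42201493e-01  6.25725559e-01  1.42894712e+00 -4.44089210e-16
  1.08691998e+00  2.27009762e-01]
-1 [-8.41236924e-01  7.13426132e-01  1.48691685e+00 -4.44089210e-16
  9.41249667e-01  2.16160205e+00]
None
[ 0.35124712  0.57138758  1.490121   -0.05659508  0.89601408 -2.87425369]
[ 0.36421133  0.51958823  1.57786099 -0.06141397  0.86080322 -2.85681571]
None
```

The lid and case haven't moved. Grip the lid and bring it tilted 11° above the slot.

```bash
python3 - <<'E'
from h import *
Rl,r=lidrot(np.radians(7.93),0,1);g=np.array([.4765,-.3593,GZ])
env.reach(tcp(g+[0,0,.10],r),r.as_quat());print(go(g+[0,0,.002],r,velocity=.08,guard=8))
env.close_gripper(100);s=monitor.sense();print("gap",s["finger_gap"],s["position"]-tcp(g,r))
go(g+[0,0,.20],r,velocity=.1);s0=monitor.sense();print("gap",s0["finger_gap"],s0["contact_force"].round(2),s0["ft_torque"].round(2))
T=np.radians(11)
g,r=lidpose(-.045,.20,T,1);env.reach(tcp(g,r),r.as_quat());env.hold(.3)
g,r=lidpose(-.045,.10,T,1);go(g,r,velocity=.08);env.hold(.3);s=monitor.sense();print(s["clock"],s["contact_force"].round(2))
grab("side","s7.png",(130,120,370,300),3.2)
E
```

```text
False
gap 0.13916657129845164 [ 9.71781764e-05 -1.00836187e-04  2.36620209e-03]
gap 0.141965680282457 [ 0.89  0.65 -2.85] [-0.01  0.01  0.  ]
53.775 [ 0.72 -0.26 -2.36]
```

View pics/s7.png

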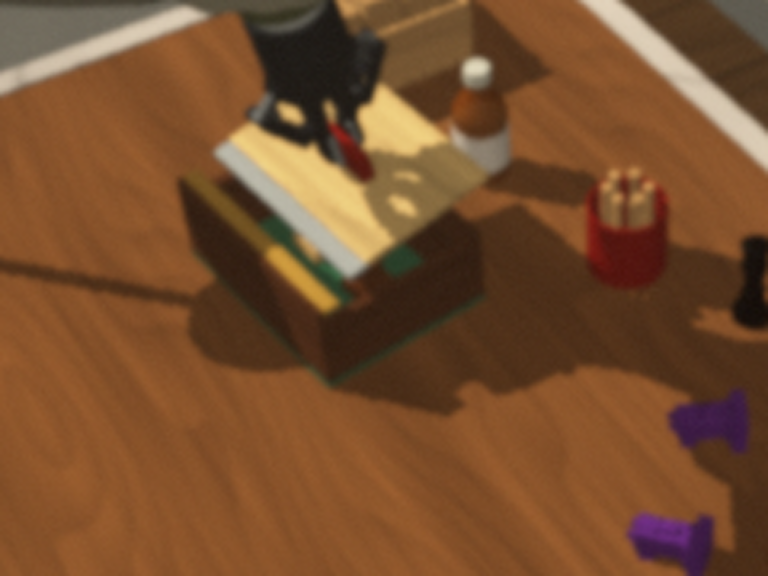

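The lid is held tilted with its lip beyond the ledge, as wanted. Hooking it in with force guards.

```bash
sed -i 's/^GZ=.*/GZ=.0333/' h.py; python3 - <<'E'
from h import *
T=np.radians(11)
def lip():
    s=monitor.sense();q=R.from_quat(s["ee_rot"]);g=s["position"]-env.hold_point_z*q.apply([1,0,0])
    Rl,r=lidrot(CY,T,1);o=g+Rl.apply([0,0,-GZ])+Rl.apply([-.074,0,0]);return (CR.inv().apply(o-CO)*1000).round(1),s["contact_force"].round(1)
g,r=lidpose(-.045,.0722,T,1);print("down",go(g,r,velocity=.04,guard=6),lip());env.hold(.2)
g,r=lidpose(-.081,.0722,T,1);print("in",go(g,r,velocity=.025,guard=6),lip());env.hold(.2);print(lip())
grab("side","s8.png",(130,120,370,300),3.2);print(monitor.sense()["clock"])
E
```

```text
down False (array([-44.8,   0. ,  72.4]), array([ 0.5, -0.3, -2.4]))
in True (array([-75.9,   0.1,  72.5]), array([ 4.1,  1.6, -0.8]))
(array([-75.9,   0. ,  72.1]), array([4.6, 2.3, 1.3]))
56.2167
```

View pics/s8.png

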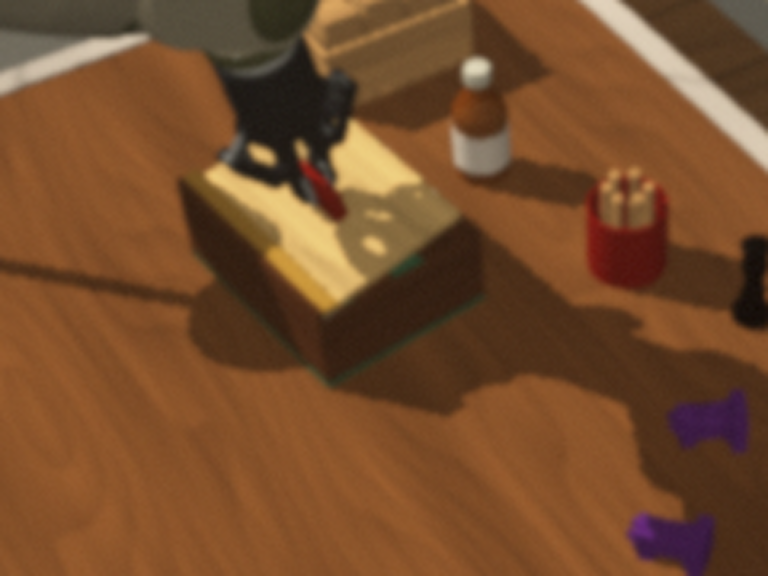

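The lip is in the slot at the back stop. Swinging it down.

```bash
python3 - <<'E'
from h import *
for d,x,z in((9,-.0738,.0718),(6,-.0734,.0715),(3,-.073,.0712),(1,-.073,.071)):
    g,r=lidpose(x,z,np.radians(d),1);h=go(g,r,velocity=.025,guard=12);print(d,h,monitor.sense()["contact_force"].round(1))
    if h: break
else:
    env.hold(.2);g,r=lidpose(-.073,.0685,0,1);print("press",go(g,r,velocity=.015,guard=10))
env.hold(.2);s=monitor.sense();print(s["contact_force"].round(1),s["ft_torque"].round(2),(s["position"]-tcp(*lidpose(-.073,.07,0,1))).round(4))
grab("side","s9.png",(130,120,370,300),3.2);print(s["clock"])
E
```

```text
9 False [-1.3  0.2 -2.8]
6 False [-0.3  0.1 -2.8]
3 False [-0.3 -1.5 -3.2]
1 False [ 0.7 -0.1 -2.6]
press True
[1.1 0.2 4.3] [ 0.01  0.25 -0.02] [0.     0.0001 0.0001]
58.1167
```

View pics/s9.png

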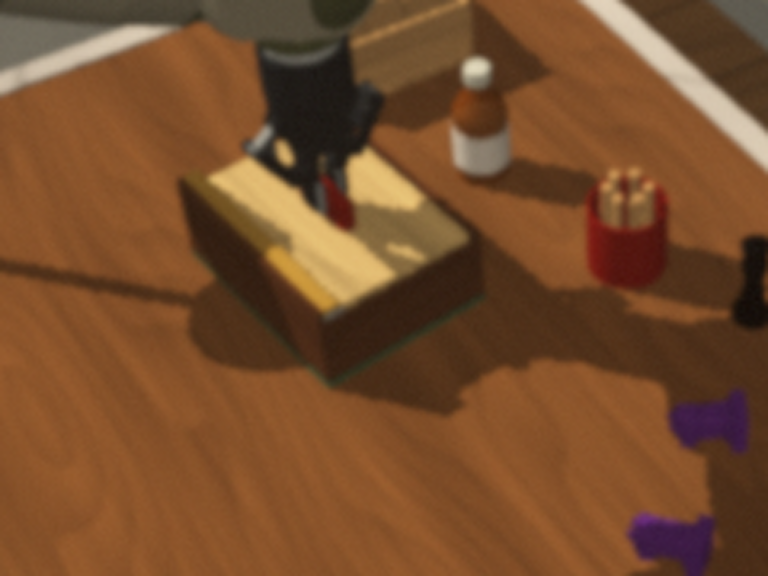

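The lid looks flat and inside the upstand, with contact at the seated height. Let go, back off and check.

```bash
python3 - <<'E'
from h import *
env.release();env.hold(.4)
s=monitor.sense();p=s["position"]
env.movel(p+[0,0,.12],velocity=.1)
v=tilt(0,0);env.reach((.45,.30,.40),v.as_quat());env.hold(.3);f=grab("wrist","w10.png",(100,90,520,340),1.8)
c=blob(f["frame"],"panel",(100,60,540,340));b,B=rect(f,c,.078);print("panel",b)
P=np.array([CR.inv().apply(np.r_[q/1000,.0]-CO)*1000 for q in B]);print(P.round(1).tolist())
env.reach((.42,-.1,.40),v.as_quat());env.hold(.3)
grab("top","t10.png");grab("side","s10.png",(130,120,370,300),1.5)
a=cv2.imread("pics/w10.png");t=cv2.imread("pics/t10.png");cv2.imwrite("pics/m10.png",np.vstack([cv2.resize(a,(500,298)),cv2.resize(t[100:340,80:480],(500,300))]))
print(monitor.sense()["clock"])
E
```

```text
panel ((525.11669921875, 308.7045593261719), (134.57778930664062, 205.9196014404297), 6.622749328613281)
[[-59.7, 103.0, 0.0], [-59.6, -103.0, 0.0], [75.0, -102.9, 0.0], [74.9, 103.0, 0.0]]
64.1333
```

View pics/m10.png

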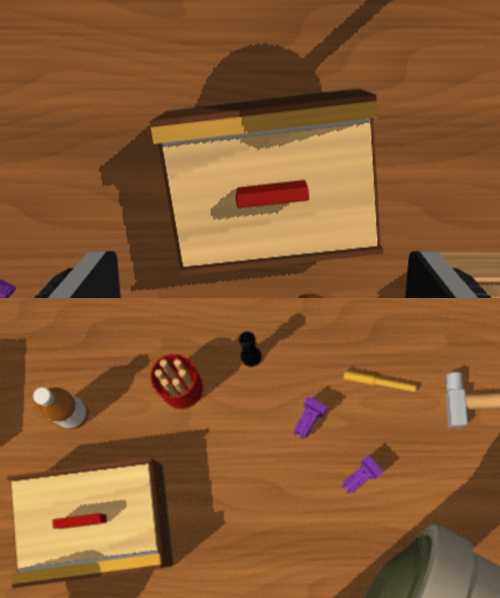

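```bash
python3 -c "
from h import *
job.hand_in()"
```

```text
the job is handed in; nothing more can be done
```

I stood the two knights present (one maple, one walnut) upright on the case floor and closed the case with its lid. The job is handed in at about 64 s on the robot's clock. No third knight was visible.

- **Knights:** I first moved the walnut knight to a clear spot on the bench, because a tilted grasp where it lay would have hit the queen. The last view before closing showed both upright on the floor. They can't be seen since the lid went on, and I felt no unexpected contact as it went down.
- **Lid:** I hooked the lip under the ledge at 11° until it met the back stop. That came about 1 mm earlier than my camera estimate, so I corrected for it. I then swung the lid flat; it touched within about 0.1 mm of the seated height.
- **Final check after letting go:** the lid's visible panel measures 206 mm across and is in line with the case. Its far edge is at x ≈ 75 mm in the case's frame, inside the upstand at 77 mm.
- **Left alone:** the queen, tin, punch, oil bottle, mallet and both purple look-alikes look unmoved in the last top view. I judged that by eye, not by measurement.

No check failed.

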